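# Stand the tipped spray can and oil bottle back up in the drip-tray row

### The arm

A 7-joint arm with a two-finger parallel gripper is mounted at the origin on the work surface. World frame = base frame: x ahead of the robot, y to its left, z up, the work surface at z = 0. Lengths are in mm, angles in rad, forces in N, time in s.
With the tool pointing down it reaches from about 425 to 875 mm from the base axis. Payload 4.7 kg.
Tool frame: the origin (TCP) lies on the centre line of the jaws, within the pads' length; the fingertips stand 11 mm ahead of it and the grasp point (between the pads) lies 8 mm behind it; z points along the fingers, y is the line along which they close (so a half turn about z gives the same grasp; the last joint's range is limited). The gripper opens to 85 mm and grips with 20 to 120 N. Pads are 22 mm wide; open, the fingers measure 114 mm over their backs; the gripper's body (76 mm by 85 mm) begins 54 mm behind the grasp point. The pads swing forward as they close: fully open they stand 13 mm farther back than shut.
Start: joints at [-1.087, 0.321, -0.07, 1.45, 0.023, 1.371, -0.057], TCP at [294.288, 579.585, 242.349] pointing down, gripper open.
Joint ranges: [-2.86, 2.86], [-0.3, 2.09], [-1.38, 1.24], [0.06, 2.45], [-1.56, 4.7], [0.09, 2.05], [-2.69, 2.69]. Speed limits (rad/s): [2.57, 2.57, 3.14, 3.14, 3.14, 3.14, 3.14].

### API

Orientations are given as a rotation vector (axis times angle).
In Python, from station import manip gives the robot as it stands.
- The arm moves only by the tool step_arm, never from a script. Its argument "deltas" is a list that holds one entry, the list of rows, each a list of 6 numbers: the shift along the tool's x, y, z scaled (see below), then the turn, a rotation vector about the tool's x, y, z scaled (see below). In form: [[[dx, dy, dz, wx, wy, wz], ...]]. A call has 1 to 20 rows; each row is the pose to reach, as a shift and turn from the pose commanded when the call began, along the tool's axes at that moment, turning the shorter way round; what a row does not reach only later rows make up. The controller multiplies each number of a shift by 200 mm and each number of a turn by 180 degrees. A row lasts 1/12 s, in which the tool goes at most 41.7 mm and 7.16 degrees, less where a joint would pass 70% of its speed; a pose out of reach is approached as far as the arm can. A call with a number of a shift or a turn outside -1 to 1 is refused whole. A call with a gripper value outside its range is refused whole. "fingers" is the closure, from -1 (fully open) to 1 (shut), set as the call begins (left out, the last holds). The fingers move at their own pace and stop on an object; "squeeze" is the grip in N (left out, the last holds). Time passes only in rows, so rows that repeat a pose let the fingers close. It gives the time, the measured TCP pose, the force, the opening and the grip force at its end, in the units of the state.
- manip.get_obs(): the state, without advancing time (a new reading comes with each control period).
- manip.snapshot(name): name is "side" or "top" or "wrist"; returns (picture, depth): 400x640x3 uint8, red, green, blue; 400x640 float32, mm along the optical axis (not along the pixel's ray), 0 where there is no reading.
- manip.camera_model(name): a dict with "intrinsics" (3x3 intrinsics, pixels), "world_to_cam" (4x4, takes a point from world to camera coordinates). Camera axes: x right, y down, z forward; pixel columns grow to the right and rows downward; lengths in mm; the calibration is good to about 2 mm. A picture is of the moment at which its call begins: read the wrist's pose just before it. camera_model takes no time and is no camera call; for the wrist camera it gives the pose at the moment of the call.
- manip.finish_job(): hands the job in; it is judged then, once.
Trained networks look in the newest picture that a camera, given by its name, has taken for a name from the list of things; names that differ only in an ending like _2 or _b are one class to them, and where a whole thing is asked for, a point or a joint stands for the part that bears it (a point fixed in the world has none). Each returns a list of dicts, best first, with "conf" (0 to 1); they miss things now and then, are a little off and sometimes report something else, mostly with a low value. They report only what shows in the picture. A call takes as long as a camera call. They do not tell look-alikes from the thing itself.
- manip.recognise(camera, name): "location" ([column, row] in pixels, amid what is visible of it).
- manip.outline_of(camera, name): "mask" (400x640 bool, what is visible of it) and "location" ([column, row] in pixels, amid what is visible of it).
The state is a dict: "time_s": time; "q": joint angles; "qvel": joint speeds; "joint_efforts": joint torques, N m; "eef_pos": TCP position; "ee_rot": TCP orientation; "force": force on the tool from outside, world axes, zero at the start; "moment": the same for the moment, N m; "opening": opening from 0.0 (shut) to 1.0 (fully open); "finger_force": force on a finger pad.
Only numpy, scipy, OpenCV 4.12 (cv2) and the standard library are available. Lean on these libraries where they do the work, as an engineer would, in place of code of your own. Each camera call takes 0.05 s, during which the arm holds its last target. There are 200 camera calls.

### The job

On the mould polisher's bench a blue spray can and a yellow oil bottle have been knocked over. Stand both upright again in the drip tray, caps up, in the free room of the row, setting them down gently rather than dropping them. Leave the cans and bottle that still stand, and everything else on the bench, where they are.

Things in the scene. Friction and masses are not known exactly. Their poses are not given: they have to be found in the camera images.
- tray: the lane: a shallow steel drip tray with a black rubber liner, fixed to the bench, long along its own y (left) and narrow along its own x (away from the robot). Inside 540 mm long (y -270 to +270) and 74 mm wide (x -37 to +37); lip all round 2 mm thick, its edge 12 mm above the bench. Origin at the centre of its underside, on the bench; the liner on which things stand is 3 mm above the origin
- blue_can: tipped aerosol spray can, blue with a white band and red cap, about 0.25 kg, lying along the tray inside it, its cap towards the tray's -y end. Body diameter 52 mm for the first 130 mm from the base, then a shoulder and a cap of diameter 37 mm; 165 mm tall in all. Origin on its axis 80 mm from the base; own z runs along the axis from base to cap. Rigid, it rolls easily
- yellow_bottle: tipped square oil bottle, yellow with a black cap, about 0.28 kg, lying on one of its flat sides on the bench in front of the tray. Body 54 x 54 mm for the first 118 mm from the base, then a shoulder and a round cap of diameter 30 mm; 160 mm tall in all. Origin on its axis 80 mm from the base; own z runs along the axis from base to cap, own x and y are square to the flat sides. Rigid
- green_can: green aerosol can with a white cap, standing in the tray; size, origin and axes as the blue can
- grey_can: silver aerosol can with an orange band and black cap, standing in the tray; size, origin and axes as the blue can
- white_bottle: white square oil bottle with a red cap, standing in the tray, square to it within some 6 degrees; size, origin and axes as the yellow bottle
- tin: flat round brass tin of polishing paste with a red lid, diameter 60 mm, 34 mm high, standing in the tray; origin at the centre of its underside, z up. Bystander
- insert: aluminium cavity insert (two-step block), 70 mm along its x, 100 mm along its y, 42 mm high, about 0.75 kg, on the bench; origin at the centre of its underside. Bystander
- stones: blue open plastic tray with polishing stones, 70 mm along its x, 120 mm along its y, 22 mm high, on the bench; origin at the centre of its underside. Bystander
- mallet: rubber-headed mallet, 240 mm long, lying on the left of the bench. Bystander
- brush: brush with a wooden handle, 180 mm long, lying on the right of the bench. Bystander
Mind the look-alikes: they are no part of the job. There is more than one size of the blue_can; the one meant has the size given above. Of the things that look like the yellow_bottle, the smaller one is meant.

How it is judged (in metres and radians):
At the end, for the whole second after the job is handed in: The blue can and the yellow bottle both stand upright (within 3.4 degrees), caps up, at rest on the liner of the tray, their axes within 22 mm of its centre line and within 246 mm of its middle along it; the three others still stand upright. All are released (angle between each of blue_can, yellow_bottle, green_can, grey_can, white_bottle's own z axis and vertical below 0.06 rad and x of blue_can in the frame of tray between -0.022 and 0.022 m and y of blue_can in the frame of tray between -0.246 and 0.246 m and z of blue_can in the frame of tray between 0.078 and 0.088 m and linear speed of each of blue_can, yellow_bottle below 0.02 m/s and x of yellow_bottle in the frame of tray between -0.022 and 0.022 m and y of yellow_bottle in the frame of tray between -0.246 and 0.246 m and z of yellow_bottle in the frame of tray between 0.078 and 0.088 m); the robot touches nothing.
It fails at once if a can or bottle that was standing is tipped (beyond 20 degrees) or shifted by more than 20 mm (angle between any of green_can, grey_can, white_bottle's own z axis and vertical above 0.35 rad or distance of any of green_can, grey_can, white_bottle from where it was at the start of the episode above 0.02 m).
It fails at once if the tin, the insert, the stones, the mallet or the brush is shifted by more than 20 mm (distance of any of tin, insert, stones, mallet, brush from where it was at the start of the episode above 0.02 m).
It fails at once if the blue can or the yellow bottle is dropped: it moves faster than 0.4 m/s with no finger on it (a fall of over 8 mm) ((contact force between blue_can and the fingers below 0.01 N and linear speed of blue_can above 0.4 m/s) or (contact force between yellow_bottle and the fingers below 0.01 N and linear speed of yellow_bottle above 0.4 m/s)).
It also fails if it takes over 61 s, if anything falls off the work surface, if the arm or the gripper's body presses on something with over 40 N, if the wrist force passes 120 N, or if a joint passes its speed limit or range.

## Working session

There is one attempt and no reset: what is moved stays moved. The work goes in short steps, Python scripts to look and compute and a tool call to move; the robot and the scene stay as the last step left them, time stands still between calls to the robot, and variables do not carry over. Pictures are saved under pics/ and viewed, at most 10 in all, crops included, and the job is handed in when it is done.

Besides the shell and the picture viewer there is one more tool, called after "Request:" as a command line: name --argument value ..., lists and objects as JSON in quotes. step_arm: Moves the arm, as the interface text tells. Its arguments: {"type":"object","properties":{"deltas":{"type":"array","items":{"type":"array","items":{"type":"array","items":{"type":"number"}}}},"fingers":{"type":"number"},"squeeze":{"type":"number"}},"required":["deltas"]}

```bash
mkdir -p pics; ls; cat > h.py <<'E'
import numpy as np, cv2
from station import manip as m
def cloud(name,depth,cm=None):
    cm=cm or m.camera_model(name);K=np.array(cm["intrinsics"]);T=np.linalg.inv(np.array(cm["world_to_cam"]))
    v,u=np.mgrid[:400,:640];d=depth
    P=np.stack([(u-K[0,2])/K[0,0]*d,(v-K[1,2])/K[1,1]*d,d],-1)
    W=P@T[:3,:3].T+T[:3,3];W[d<=0]=np.nan
    return W
def save(name,rgb): cv2.imwrite(f'pics/{name}.png',rgb[:,:,::-1])
E
python3 - <<'E'
from h import *
np.set_printoptions(precision=1,suppress=True)
print(m.get_obs())
for c in("top","side"):
    rgb,d=m.snapshot(c);save(c+"0",rgb);np.save(c+"0.npy",d);W=cloud(c,d);np.save(c+"W.npy",W)
    print(c, np.array(m.camera_model(c)["world_to_cam"]))
    for n in("blue_can","yellow_bottle","green_can","grey_can","white_bottle","tin","tray","insert","stones","mallet","brush"):
        for r in m.outline_of(c,n):
            if r["conf"]<.3: continue
            k=r["mask"];p=W[k];p=p[~np.isnan(p[:,0])]
            if len(p)<5: continue
            print(n,round(r["conf"],2),np.array(r["location"]),len(p),np.percentile(p,[3],axis=0),np.median(p,0),np.percentile(p,[97],axis=0))
E
```

```text
pics
{'time_s': 0.0, 'q': array([-1.1,  0.3, -0.1,  1.5,  0. ,  1.4, -0.1]), 'qvel': array([-0., -0.,  0.,  0., -0.,  0., -0.]), 'joint_efforts': array([  0. , -49.4,  -0.4, -31.4,   0. ,   0. ,   0. ]), 'eef_pos': array([294. , 579.1, 241.2]), 'ee_rot': array([-0.7, -3.1,  0. ]), 'force': array([ 0.5,  0.4, -0.3]), 'moment': array([-0.,  0., -0.]), 'finger_force': 0.0, 'opening': 0.99530416327495}
top [[   0.    -1.     0.    89.2]
 [  -1.    -0.    -0.2  524.4]
 [   0.2   -0.    -1.  1478.2]
 [   0.     0.     0.     1. ]]
blue_can 0.72 [303.4 168.7] 718 [[621.9  65.1  29.7]] [642.  144.7  49.4] [[668.1 217.6  58.9]]
blue_can 0.61 [234.5 170. ] 289 [[601.3 360.8  20.1]] [652.9 373.9  30.8] [[700.1 391.9  39.6]]
blue_can 0.59 [300.8 266.6] 321 [[303.  110.3  19.2]] [322.2 158.9  31.7] [[344.4 204.2  38.4]]
yellow_bottle 0.82 [291.6 222.8] 787 [[438.9 110.9  11.1]] [468.9 175.8  52. ] [[497.8 255.9  59.3]]
yellow_bottle 0.56 [174.8 268.6] 1120 [[272.9 486.2  22.9]] [312.4 544.6  74.9] [[349.4 629.9  81.5]]
green_can 0.96 [415.4 169.1] 401 [[ 627.9 -245.     7.1]] [ 640.4 -215.9  131.
[... 2309 characters left out ...]
] [[ 668.  -123.3  163.3]]
tin 0.82 [368.1 219.2] 288 [[616.4 -26.2   6.2]] [640.1  -7.3  35.6] [[668.9  25.3  40. ]]
tray 0.76 [371.7 231.3] 1198 [[ 602.7 -255.2   -1. ]] [623.2 -35.9   3.9] [[688.3 268.4  14.5]]
insert 0.75 [311.  237.1] 644 [[415.  -59.2   5.9]] [445.8 -28.1  37.7] [[481.1  30.8  44. ]]
stones 0.65 [328.6 285.7] 1082 [[ 410.6 -264.6    0.1]] [ 458.3 -205.6   10.3] [[ 507.8 -145.1   23.6]]
mallet 0.75 [281.5 155.8] 451 [[315.1 343.1   7. ]] [444.3 395.7  21.7] [[538.6 421.5  28.8]]
mallet 0.7 [311.1 235.4] 632 [[415.  -59.4   5.7]] [445.8 -30.6  37.8] [[480.2  28.6  44. ]]
brush 0.82 [348.9 346.2] 913 [[ 353.3 -422.7    7. ]] [ 453.  -394.7   18. ] [[ 516.8 -374.5   22.1]]
```

```bash
python3 - <<'E'
import cv2,numpy as np
a=cv2.imread('pics/top0.png')[100:340,130:530];cv2.imwrite('pics/t.png',cv2.resize(a,(800,480)))
a=cv2.imread('pics/side0.png')[100:370,180:500];cv2.imwrite('pics/s.png',cv2.resize(a,(700,590)))
np.set_printoptions(precision=1,suppress=True)
def fit(p,lbl):
    r=cv2.minAreaRect(p[:,:2].astype(np.float32));print(lbl,len(p),r)
for c in('top','side'):
    W=np.load(c+'W.npy');X,Y,Z=W[...,0],W[...,1],W[...,2]
    for l,b in dict(blue=(590,700,40,222,25,70),yel=(400,540,70,300,40,70),grey=(600,690,215,290,150,180),white=(600,720,-190,-90,100,125),green=(600,690,-270,-190,140,180),tin=(590,700,-60,60,30,50)).items():
        k=(X>b[0])&(X<b[1])&(Y>b[2])&(Y<b[3])&(Z>b[4])&(Z<b[5]);p=W[k]
        if len(p)>5: fit(p,c+l);print('  z',np.percentile(p[:,2],[50,90]))
    # blue profile
    k=(X>590)&(X<700)&(Y>30)&(Y<235)&(Z>25)&(Z<70)
    for y in range(40,235,8):
        q=W[k&(Y>=y)&(Y<y+8)]
        if len(q): print(y,len(q),q[:,0].min(),q[:,0].max(),q[:,2].max(),end=' | ')
    print()
    k=(X>400)&(X<540)&(Y>70)&(Y<300)&(Z>15)&(Z<70)
    for y in range(90,280,8):
        q=W[k&(Y>=y)&(Y<y+8)]
        if len(q): print(y,len(q),q[:,0].min(),q[:,0].max(),q[:,2].max(),end=' | ')
    print()
    # tray lip
    k=(Z>9)&(Z<20)&(X>585)&(X<700)&(Y<300)&(Y>-300)
    q=W[k];
    for y in range(-280,290,40):
        s=q[(q[:,1]>=y)&(q[:,1]<y+40)]
        if len(s): print(y,np.percentile(s[:,0],[5,95]),end=' | ')
    print()
    print('ext',np.nanmin(q[:,1]),np.nanmax(q[:,1]))
E
```

```text
topblue 723 ((647.5056762695312, 140.03955078125), (53.179443359375, 164.3111114501953), 1.3503581285476685)
  z [49.3 56.2]
topyel 666 ((471.44384765625, 185.54705810546875), (158.69448852539062, 54.6425895690918), 82.15830993652344)
  z [53.  57.6]
topgrey 124 ((641.9835205078125, 249.4538116455078), (35.24747848510742, 35.08745574951172), 48.49835968017578)
  z [166.3 170.6]
topwhite 137 ((651.9127197265625, -140.7978515625), (54.38644027709961, 54.94661331176758), 6.895517826080322)
  z [118.8 122.9]
topgreen 158 ((654.181396484375, -224.1881103515625), (39.81107711791992, 39.11050796508789), 16.10093116760254)
  z [166.5 171.7]
toptin 250 ((646.6251220703125, 16.501317977905273), (84.17330169677734, 58.568824768066406), 89.2761001586914)
  z [36.5 41.4]
56 21 633.0723296097541 668.157406098496 51.13517654537941 | 64 33 632.3200396565544 666.7149536423157 53.67493200185913 | 72 20 633.04118979014 661.869106787094 51.37645976569411 | 80 22 630.6866696141643 666.5612789171951 52.16099758231144 | 88 44 624.8959465570966 674.2112893541586 59.06713726836051 | 96 32 624.232892242889 67
[... 6120 characters left out ...]
81.8637616117944 50.285209262673675 | 234 3 469.71967859577876 486.7544248344568 47.62455687425597 | 242 10 466.93787796960123 490.5150253378834 42.99782952317787 | 250 10 464.35186830791883 488.2518428390111 42.800637301965594 | 258 9 466.8483146778366 490.8145254576066 43.42966124491045 | 266 1 471.9904141522886 471.9904141522886 39.031437768466276 | 
-280 [616.7 691.5] | -240 [613.8 691.8] | -200 [613.1 655.5] | -160 [613.  625.1] | -120 [610.9 617.8] | -80 [609.  611.9] | -40 [609.4 685.5] | 0 [607.5 686.2] | 40 [606.9 684.3] | 80 [604.4 682.9] | 120 [604.3 607.2] | 160 [602.8 604.4] | 200 [602.2 621. ] | 240 [600.4 645.6] | 280 [601.6 622.5] | 
ext -257.08959761734764 290.70121323855403
```

View pics/t.png

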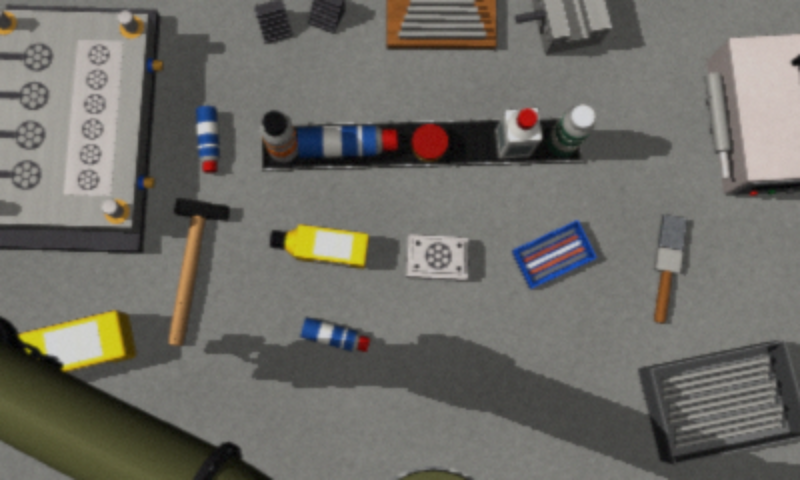

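View pics/s.png

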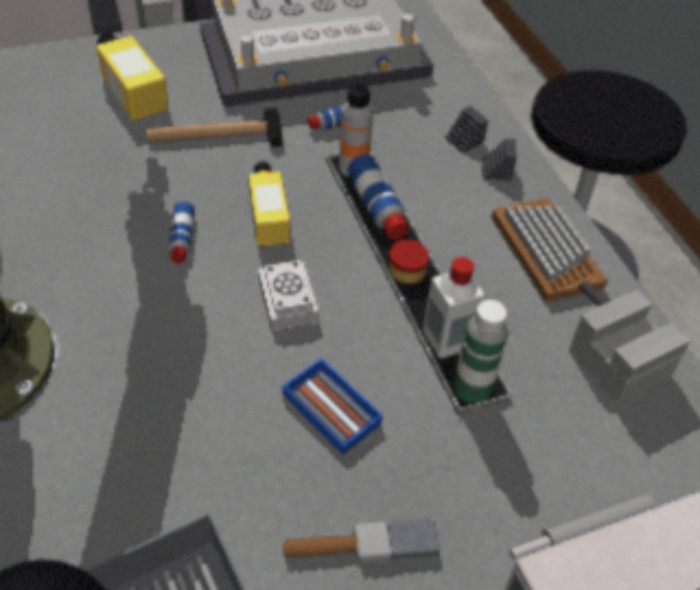

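The pictures show the target blue can in the tray, between the grey can and the tin (crop ≈ 330,142). The target yellow bottle lies at crop ≈ 330,245, with its cap to the left. The small blue cans (207,140 and 335,335) and the big yellow bottle (75,340) are look-alikes. The free room in the row runs from y ≈ 30 to 223.

```bash
cat >> h.py <<'E'
from scipy.spatial.transform import Rotation as R
import json,os
def unit(v): v=np.array(v,float);return v/np.linalg.norm(v)
def frame(z,y):  # tool z, tool y (made square)
    z=unit(z);y=unit(np.array(y,float)-np.dot(y,z)*z);return R.from_matrix(np.c_[np.cross(y,z),y,z])
def lean(h,a,ysign_like): # body leans a deg from vertical toward horizontal dir h; closing square to h
    h=unit([h[0],h[1],0]);a=np.radians(a);z=-np.cos(a)*np.array([0,0,1.])-np.sin(a)*h
    y=np.cross([0,0,1],h);y=y*np.sign(np.dot(y,ysign_like));return frame(z,y)
def cmd():
    if os.path.exists('cmd.json'):
        c=json.load(open('cmd.json'));return np.array(c[0]),R.from_rotvec(c[1])
    o=m.get_obs();return np.array([294.288,579.585,242.349]),R.from_rotvec(o['ee_rot'])
def setcmd(p,r): json.dump([list(map(float,p)),list(map(float,r.as_rotvec()))],open('cmd.json','w'))
def rows(targets):
    p0,r0=cmd();out=[]
    for p,r in targets:
        s=r0.inv().apply(np.array(p)-p0)/200;w=(r0.inv()*r).as_rotvec()/np.pi
        out.append([round(float(x),3) for x in (*s,*w)])
        print(out[-1],'dist',np.round(np.linalg.norm(s)*200),'ang',np.round(np.linalg.norm(w)*180,1))
def done(row): # record commanded pose after a call from its last row
    p0,r0=cmd();row=np.array(row);setcmd(p0+r0.apply(row[:3]*200),r0*R.from_rotvec(row[3:]*np.pi))
def show():
    o=m.get_obs();p,r=cmd();q=R.from_rotvec(o['ee_rot'])
    print('t',round(o['time_s'],2),'pos',np.round(o['eef_pos'],1),'err',np.round(o['eef_pos']-p,1),'angerr',round(np.degrees((r.inv()*q).magnitude()),1),'z',np.round(q.as_matrix()[:,2],2),'y',np.round(q.as_matrix()[:,1],2),'q',np.round(o['q'],2),'F',np.round(o['force'],1),'open',round(o['opening'],3),'ff',o['finger_force'])
    open('log.txt','a').write(json.dumps([list(map(float,o[k])) for k in('q','eef_pos','ee_rot')])+'\n')
E
python3 - <<'E'
from h import *
show()
p0,r0=cmd();y0=r0.as_matrix()[:,1]
db=np.array([.025,-1,0])
for s in (1,-1):
    r=lean(db,30,[s,0,0]);print(s);rows([([500,400,260],r),([645,127,200],r),([645,127,120],r)])
E
```

```text
t 1.2 pos [294.3 579.6 242.3] err [ 0. -0. -0.] angerr 0.0 z [ 0.  0. -1.] y [0.45 0.89 0.  ] q [-1.09  0.32 -0.07  1.45  0.02  1.37 -0.06] F [-0.8  0.1  0.3] open 1.003 ff 0.0
1
[-1.324, -0.335, -0.088, -0.09, 0.15, 0.334] dist 274.0 ang 67.9
[-2.588, -1.224, 0.212, -0.09, 0.15, 0.334] dist 574.0 ang 67.9
[-2.588, -1.224, 0.612, -0.09, 0.15, 0.334] dist 585.0 ang 67.9
-1
[-1.324, -0.335, -0.088, -0.171, -0.102, -0.64] dist 274.0 ang 120.7
[-2.588, -1.224, 0.212, -0.171, -0.102, -0.64] dist 574.0 ang 120.7
[-2.588, -1.224, 0.612, -0.171, -0.102, -0.64] dist 585.0 ang 120.7
```

```bash
python3 - <<'E'
from h import *
r=lean([.025,-1,0],30,[1,0,0])
rows([([420,440,260],r)])
E
```

```text
[-0.876, -0.338, -0.088, -0.09, 0.15, 0.334] dist 189.0 ang 67.9
```

Request:
step_arm --deltas '[[[-0.876,-0.338,-0.088,-0.09,0.15,0.334],[-0.876,-0.338,-0.088,-0.09,0.15,0.334],[-0.876,-0.338,-0.088,-0.09,0.15,0.334],[-0.876,-0.338,-0.088,-0.09,0.15,0.334],[-0.876,-0.338,-0.088,-0.09,0.15,0.334],[-0.876,-0.338,-0.088,-0.09,0.15,0.334],[-0.876,-0.338,-0.088,-0.09,0.15,0.334],[-0.876,-0.338,-0.088,-0.09,0.15,0.334],[-0.876,-0.338,-0.088,-0.09,0.15,0.334],[-0.876,-0.338,-0.088,-0.09,0.15,0.334],[-0.876,-0.338,-0.088,-0.09,0.15,0.334]]]' --fingers -1 --squeeze 60

```text
time_s: 2.12
eef_pos: [419.7, 438.4, 259.5]
ee_rot: [-1.903, -1.946, -0.511]
force: [-0.4, -0.6, 0.4]
opening: 0.999
finger_force: 0.0
```

```bash
python3 - <<'E'
from h import *
done([-0.876,-0.338,-0.088,-0.09,0.15,0.334]);show()
r=lean([.025,-1,0],30,[1,0,0])
rows([([540,290,240],r),([570,250,230],r)])
E
```

```text
t 2.12 pos [419.7 438.4 259.5] err [189.3  20.8  89.6] angerr 67.9 z [-0.01  0.5  -0.87] y [1.   0.02 0.  ] q [-0.74  0.02  0.13  1.86 -0.51  1.02 -0.37] F [-0.4 -0.6  0.4] open 0.999 ff 0.0
[1.32, 1.088, 0.026, 0.091, -0.15, -0.334] dist 342.0 ang 68.0
[1.377, 1.335, -0.009, 0.091, -0.15, -0.334] dist 383.0 ang 68.0
```

```bash
python3 - <<'E'
from h import *
r=lean([.025,-1,0],30,[1,0,0])
setcmd([420,440,260],r);show()
rows([([570,285,230],r)])
E
```

```text
t 2.12 pos [419.7 438.4 259.5] err [-0.3 -1.6 -0.5] angerr 0.1 z [-0.01  0.5  -0.87] y [1.   0.02 0.  ] q [-0.74  0.02  0.13  1.86 -0.51  1.02 -0.37] F [-0.4 -0.6  0.4] open 0.999 ff 0.0
[-0.762, 0.73, -0.267, -0.0, -0.0, -0.0] dist 218.0 ang 0.0
```

Request:
step_arm --deltas '[[[-0.762,0.73,-0.267,0,0,0],[-0.762,0.73,-0.267,0,0,0],[-0.762,0.73,-0.267,0,0,0],[-0.762,0.73,-0.267,0,0,0],[-0.762,0.73,-0.267,0,0,0],[-0.762,0.73,-0.267,0,0,0],[-0.762,0.73,-0.267,0,0,0]]]'

```text
time_s: 2.7
eef_pos: [573.2, 280.9, 229.0]
ee_rot: [-1.907, -1.947, -0.51]
force: [0.1, 0.1, 0.3]
opening: 0.997
finger_force: 0.0
```

```bash
python3 - <<'E'
from h import *
done([-0.762,0.73,-0.267,0,0,0]);show()
r=lean([.025,-1,0],30,[1,0,0])
rows([([645,127,140],r)])
E
```

```text
t 2.7 pos [573.2 280.9 229. ] err [ 3.3 -4.2 -1.1] angerr 0.3 z [-0.01  0.5  -0.87] y [1.   0.02 0.  ] q [-0.5   0.22  0.32  1.71 -0.63  1.2   0.05] F [0.1 0.1 0.3] open 0.997 ff 0.0
[-0.917, 0.356, -0.01, -0.0, -0.0, -0.0] dist 197.0 ang 0.0
```

```bash
python3 - <<'E'
from h import *
r=lean([.025,-1,0],30,[1,0,0])
rows([([645,127,220],r),([645,127,90],r)])
E
```

```text
[-0.717, 0.356, -0.356, -0.0, -0.0, -0.0] dist 175.0 ang 0.0
[-1.042, 0.356, 0.207, -0.0, -0.0, -0.0] dist 224.0 ang 0.0
```

Request:
step_arm --deltas '[[[-0.717,0.356,-0.356,0,0,0],[-0.717,0.356,-0.356,0,0,0],[-0.717,0.356,-0.356,0,0,0],[-0.717,0.356,-0.356,0,0,0],[-0.717,0.356,-0.356,0,0,0],[-0.992,0.356,0.12,0,0,0],[-0.992,0.356,0.12,0,0,0],[-0.992,0.356,0.12,0,0,0],[-0.992,0.356,0.12,0,0,0],[-0.992,0.356,0.12,0,0,0],[-0.992,0.356,0.12,0,0,0],[-0.992,0.356,0.12,0,0,0]]]'

```text
time_s: 3.7
eef_pos: [647.1, 128.0, 113.5]
ee_rot: [-1.898, -1.953, -0.516]
force: [-0.2, -0.2, 0.1]
opening: 0.999
finger_force: 0.0
```

```bash
python3 - <<'E'
from h import *
done([-0.992,0.356,0.120,0,0,0]);show()
rgb,d=m.snapshot("wrist");save("w1",rgb)
W=cloud("wrist",d);X,Y,Z=W[...,0],W[...,1],W[...,2]
for y in range(60,230,12):
    k=(Y>=y)&(Y<y+12)&(X>600)&(X<690)&(Z>25)&(Z<62);q=W[k]
    if len(q)>5: print(y,len(q),np.round([*np.percentile(q[:,0],[1,99]),q[q[:,2].argmax(),0],np.percentile(q[:,2],98)],1))
r=lean([.025,-1,0],30,[1,0,0])
rows([([645,127,32],r)])
E
```

```text
t 3.7 pos [647.1 128.  113.5] err [2.  1.  3.4] angerr 0.4 z [-0.01  0.5  -0.87] y [1.   0.03 0.01] q [-0.27  0.47  0.38  1.65 -0.75  1.22  0.44] F [-0.2 -0.2  0.1] open 0.999 ff 0.0
60 472 [633.  668.6 650.2  48.2]
72 748 [632.7 668.5 652.9  48.3]
84 839 [626.  672.3 645.1  55.1]
96 1057 [624.5 674.1 649.4  55.6]
108 1029 [623.8 674.2 649.6  55.7]
120 1001 [623.  673.2 646.5  55.5]
132 943 [623.9 673.5 644.4  55.6]
144 956 [623.1 672.2 646.4  55.7]
156 901 [622.7 672.  647.6  56. ]
168 883 [622.3 672.1 643.4  55.9]
180 844 [621.2 671.1 645.5  55.3]
192 824 [620.4 671.4 646.   55.5]
204 802 [621.3 669.9 644.9  55.4]
216 633 [622.  669.  654.6  61.5]
228 274 [619.  666.2 660.9  61.1]
[-0.195, -0.0, 0.338, -0.0, -0.0, -0.0] dist 78.0 ang 0.0
```

View pics/w1.png

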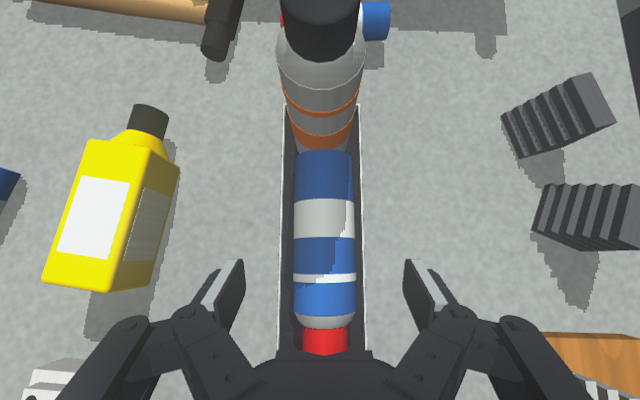

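The wrist view shows the can centred between the open pads (column ≈ 325), with its base next to the grey can. Lowering and closing.

```bash
python3 - <<'E'
from h import *
r=lean([.025,-1,0],30,[1,0,0])
rows([([647,127,60],r),([647,127,32],r)])
E
```

```text
[-0.125, 0.01, 0.217, -0.0, -0.0, -0.0] dist 50.0 ang 0.0
[-0.195, 0.01, 0.338, -0.0, -0.0, -0.0] dist 78.0 ang 0.0
```

Request:
step_arm --deltas '[[[-0.06,0.01,0.108,0,0,0],[-0.125,0.01,0.217,0,0,0],[-0.16,0.01,0.277,0,0,0],[-0.18,0.01,0.312,0,0,0],[-0.195,0.01,0.338,0,0,0],[-0.195,0.01,0.338,0,0,0],[-0.195,0.01,0.338,0,0,0],[-0.195,0.01,0.338,0,0,0]]]'

```text
time_s: 4.42
eef_pos: [648.5, 127.3, 33.6]
ee_rot: [-1.9, -1.951, -0.514]
force: [-0.2, -0.3, 0.4]
opening: 0.998
finger_force: 0.0
```

Request:
step_arm --deltas '[[[0,0,0,0,0,0],[0,0,0,0,0,0],[0,0,0,0,0,0],[0,0,0,0,0,0],[0,0,0,0,0,0],[0,0,0,0,0,0],[0,0,0,0,0,0],[0,0,0,0,0,0],[0,0,0,0,0,0],[0,0,0,0,0,0]]]' --fingers 1 --squeeze 60

```text
time_s: 5.25
eef_pos: [648.2, 126.9, 33.2]
ee_rot: [-1.9, -1.95, -0.513]
force: [-0.6, -2.5, 6.1]
opening: 0.586
finger_force: 62.7
```

```bash
python3 - <<'E'
from h import *
done([-0.195,0.01,0.338,0,0,0]);show()
r=lean([.025,-1,0],30,[1,0,0])
r1=R.from_euler('x',-90,degrees=True)*r
p,_=cmd()
rows([(p+[0,0,8],r),(p+[0,0,160],r),([635,110,235],r1)])
E
```

```text
t 5.25 pos [648.2 126.9  33.2] err [ 1.1 -0.2  1.2] angerr 0.2 z [-0.01  0.5  -0.87] y [1.   0.03 0.  ] q [-0.24  0.58  0.35  1.68 -0.81  1.12  0.53] F [-0.6 -2.5  6.1] open 0.586 ff 62.73068189620972
[0.02, -0.0, -0.035, -0.0, -0.0, -0.0] dist 8.0 ang 0.0
[0.4, -0.0, -0.693, -0.0, -0.0, -0.0] dist 160.0 ang 0.0
[0.435, -0.063, -0.921, 0.011, -0.5, 0.006] dist 204.0 ang 90.0
```

Request:
step_arm --deltas '[[[0.01,0,-0.02,0,0,0],[0.02,0,-0.035,0,0,0],[0.07,0,-0.11,0,0,0],[0.15,0,-0.24,0,0,0],[0.25,0,-0.4,0,0,0],[0.35,0,-0.58,0,0,0],[0.41,0,-0.693,0,0,0],[0.41,0,-0.693,0,0,0],[0.41,0,-0.693,0,0,0]]]'

```text
time_s: 6.0
eef_pos: [648.1, 129.0, 196.3]
ee_rot: [-1.899, -1.953, -0.516]
force: [1.1, -0.8, -3.1]
opening: 0.582
finger_force: 62.7
```

```bash
python3 - <<'E'
from h import *
done([0.41,0,-0.693,0,0,0]);show()
r=lean([.025,-1,0],30,[1,0,0])
r1=R.from_euler('x',-90,degrees=True)*r
rows([([640,110,230],r1)])
E
```

```text
t 6.0 pos [648.1 129.  196.3] err [1.1 0.2 3.3] angerr 0.4 z [-0.01  0.5  -0.87] y [1.   0.03 0.01] q [-0.29  0.4   0.4   1.57 -0.7   1.33  0.34] F [ 1.1 -0.8 -3.1] open 0.582 ff 62.67690896987915
[0.012, -0.038, -0.207, 0.011, -0.5, 0.006] dist 42.0 ang 90.0
```

Request:
step_arm --deltas '[[[0.012,-0.038,-0.207,0.011,-0.5,0.006],[0.012,-0.038,-0.207,0.011,-0.5,0.006],[0.012,-0.038,-0.207,0.011,-0.5,0.006],[0.012,-0.038,-0.207,0.011,-0.5,0.006],[0.012,-0.038,-0.207,0.011,-0.5,0.006],[0.012,-0.038,-0.207,0.011,-0.5,0.006],[0.012,-0.038,-0.207,0.011,-0.5,0.006],[0.012,-0.038,-0.207,0.011,-0.5,0.006],[0.012,-0.038,-0.207,0.011,-0.5,0.006],[0.012,-0.038,-0.207,0.011,-0.5,0.006],[0.012,-0.038,-0.207,0.011,-0.5,0.006],[0.012,-0.038,-0.207,0.011,-0.5,0.006],[0.012,-0.038,-0.207,0.011,-0.5,0.006],[0.012,-0.038,-0.207,0.011,-0.5,0.006],[0.012,-0.038,-0.207,0.011,-0.5,0.006]]]'

```text
time_s: 7.25
eef_pos: [639.0, 111.2, 227.3]
ee_rot: [1.574, 1.604, -0.94]
force: [-0.4, 0.2, -2.1]
opening: 0.582
finger_force: 63.7
```

```bash
python3 - <<'E'
from h import *
done([0.012,-0.038,-0.207,0.011,-0.5,0.006]);show()
_,r=cmd()
r2=R.from_euler('z',90,degrees=True)*r
rows([([640,165,230],r2)])
E
```

```text
t 7.25 pos [639.  111.2 227.3] err [-0.9  1.2 -2.8] angerr 0.2 z [-0.01 -0.87 -0.5 ] y [ 1.    0.   -0.03] q [-0.97  0.75  0.59  1.33  0.53  1.67 -0.49] F [-0.4  0.2 -2.1] open 0.582 ff 63.655993938446045
[0.138, 0.001, -0.238, -0.433, -0.013, -0.25] dist 55.0 ang 90.0
```

```bash
python3 - <<'E'
from h import *
r2=lean([-1,0,0],60,[0,1,0])
rows([([640,150,235],r2)])
E
```

```text
[0.079, -0.0, -0.185, -0.436, -0.006, -0.244] dist 40.0 ang 90.0
```

Request:
step_arm --deltas '[[[0.079,0,-0.185,-0.436,-0.006,-0.244],[0.079,0,-0.185,-0.436,-0.006,-0.244],[0.079,0,-0.185,-0.436,-0.006,-0.244],[0.079,0,-0.185,-0.436,-0.006,-0.244],[0.079,0,-0.185,-0.436,-0.006,-0.244],[0.079,0,-0.185,-0.436,-0.006,-0.244],[0.079,0,-0.185,-0.436,-0.006,-0.244],[0.079,0,-0.185,-0.436,-0.006,-0.244],[0.079,0,-0.185,-0.436,-0.006,-0.244],[0.079,0,-0.185,-0.436,-0.006,-0.244],[0.079,0,-0.185,-0.436,-0.006,-0.244],[0.079,0,-0.185,-0.436,-0.006,-0.244],[0.079,0,-0.185,-0.436,-0.006,-0.244],[0.079,0,-0.185,-0.436,-0.006,-0.244],[0.079,0,-0.185,-0.436,-0.006,-0.244],[0.079,0,-0.185,-0.436,-0.006,-0.244],[0.079,0,-0.185,-0.436,-0.006,-0.244],[0.079,0,-0.185,-0.436,-0.006,-0.244]]]'

```text
time_s: 8.75
eef_pos: [640.3, 151.4, 235.3]
ee_rot: [-0.0, 2.093, 0.001]
force: [-0.0, 0.6, -2.3]
opening: 0.583
finger_force: 64.1
```

```bash
cat >> h.py <<'E'
def tilt(nm,box,axis_guess=None):
    """axis tilt of an upright thing from slices of its cloud: box x0,x1,y0,y1,z0,z1"""
    for c in("top","side"):
        rgb,d=m.snapshot(c);W=cloud(c,d);save(nm+c,rgb);q=W.reshape(-1,3)
        b=box;q=q[(q[:,0]>b[0])&(q[:,0]<b[1])&(q[:,1]>b[2])&(q[:,1]<b[3])&(q[:,2]>b[4])&(q[:,2]<b[5])]
        print(c,len(q),'zmax',np.round(np.percentile(q[:,2],[2,95,98,99.5]),1))
        t=q[q[:,2]>np.percentile(q[:,2],98)-12];print(' top patch',np.round((t.min(0)+t.max(0))/2,1),np.round(np.ptp(t,axis=0),1))
E
python3 - <<'E'
from h import *
done([0.079,0,-0.185,-0.436,-0.006,-0.244]);show()
tilt('b1',(600,690,110,195,120,400))
E
```

```text
t 8.75 pos [640.3 151.4 235.3] err [0.3 1.4 0.4] angerr 0.1 z [ 0.87  0.   -0.5 ] y [-0.  1.  0.] q [-1.16 -0.15  0.65  2.32  1.73  0.5  -0.37] F [-0.   0.6 -2.3] open 0.583 ff 64.06192302703857
top 553 zmax [172.3 306.3 307.7 308.7]
 top patch [644.3 151.8 303. ] [34.4 33.7 14.4]
side 720 zmax [144.5 303.5 304.4 305.5]
 top patch [640.9 151.2 299.7] [33.8 38.2 13.6]
```

```bash
python3 - <<'E'
from h import *
r2=lean([-1,0,0],60,[0,1,0])
rows([([640,164,215],r2),([640,164,108],r2)])
E
```

```text
[0.086, 0.07, 0.05, -0.0, -0.0, -0.0] dist 24.0 ang 0.1
[0.55, 0.07, 0.317, -0.0, -0.0, -0.0] dist 128.0 ang 0.1
```

View pics/b1side.png

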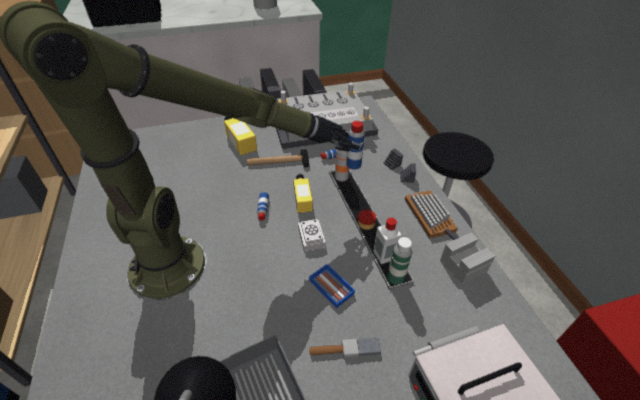

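The can hangs upright in the gripper at (357,145). Lowering it towards the tray.

Request:
step_arm --deltas '[[[0.086,0.07,0.05,0,0,0],[0.18,0.07,0.104,0,0,0],[0.28,0.07,0.161,0,0,0],[0.38,0.07,0.219,0,0,0],[0.46,0.07,0.265,0,0,0],[0.51,0.07,0.294,0,0,0],[0.55,0.07,0.317,0,0,0],[0.55,0.07,0.317,0,0,0],[0.55,0.07,0.317,0,0,0]]]'

```text
time_s: 9.6
eef_pos: [640.1, 164.8, 107.3]
ee_rot: [-0.002, 2.094, -0.0]
force: [-0.1, -1.1, -1.9]
opening: 0.586
finger_force: 64.0
```

```bash
python3 - <<'E'
from h import *
done([0.55,0.07,0.317,0,0,0]);show()
tilt('b2',(600,690,120,205,60,400))
r2=lean([-1,0,0],60,[0,1,0])
rows([([640,164,98],r2),([640,164,95],r2)])
E
```

```text
t 9.6 pos [640.1 164.8 107.3] err [ 0.2  0.7 -0.6] angerr 0.1 z [ 0.87  0.   -0.5 ] y [-0.  1. -0.] q [-1.12  0.22  0.62  2.38  2.33  0.5  -1.21] F [-0.1 -1.1 -1.9] open 0.586 ff 64.02732968330383
top 441 zmax [ 69.1 179.  181.2 182.9]
 top patch [643.1 164.3 176.9] [37.6 33.7 13.7]
side 472 zmax [ 62.6 177.8 178.8 179.7]
 top patch [641.1 164.3 174.6] [33.9 38.6 15.4]
[0.043, -0.0, 0.025, -0.0, -0.0, -0.0] dist 10.0 ang 0.1
[0.056, -0.0, 0.033, -0.0, -0.0, -0.0] dist 13.0 ang 0.1
```

Request:
step_arm --deltas '[[[0.013,0,0.0075,0,0,0],[0.026,0,0.015,0,0,0],[0.035,0,0.02,0,0,0],[0.039,0,0.0225,0,0,0],[0.043,0,0.025,0,0,0],[0.043,0,0.025,0,0,0],[0.043,0,0.025,0,0,0]]]'

```text
time_s: 10.28
eef_pos: [640.9, 164.4, 99.1]
ee_rot: [0.001, 2.091, 0.002]
force: [0.6, -0.6, 0.2]
opening: 0.584
finger_force: 64.2
```

Request:
step_arm --deltas '[[[0.0043,0,0.0025,0,0,0],[0.0086,0,0.005,0,0,0],[0.0086,0,0.005,0,0,0],[0.0086,0,0.005,0,0,0]]]'

```text
time_s: 10.62
eef_pos: [642.2, 164.4, 99.1]
ee_rot: [0.003, 2.087, 0.002]
force: [-6.5, -1.3, 10.4]
opening: 0.582
finger_force: 65.3
```

Request:
step_arm --deltas '[[[-0.007,0,-0.004,0,0,0],[-0.007,0,-0.004,0,0,0],[-0.007,0,-0.004,0,0,0]]]'

```text
time_s: 10.87
eef_pos: [641.2, 164.4, 99.1]
ee_rot: [0.002, 2.09, 0.002]
force: [0.9, 0.3, 3.8]
opening: 0.585
finger_force: 64.0
```

Request:
step_arm --deltas '[[[0,0,0,0,0,0],[0,0,0,0,0,0],[0,0,0,0,0,0],[0,0,0,0,0,0],[0,0,0,0,0,0],[0,0,0,0,0,0]]]' --fingers -0.5

```text
time_s: 11.37
eef_pos: [640.1, 164.2, 97.5]
ee_rot: [0.0, 2.094, 0.001]
force: [-0.1, -0.7, -0.2]
opening: 0.752
finger_force: 0.0
```

```bash
python3 - <<'E'
from h import *
for r in([0.043,0,0.025,0,0,0],[0.0086,0,0.005,0,0,0],[-0.007,0,-0.004,0,0,0]): done(r)
show()
tilt('b3',(600,690,120,205,60,400))
E
```

```text
t 11.37 pos [640.1 164.2  97.5] err [ 0.1  0.2 -0.1] angerr 0.1 z [ 0.87  0.   -0.5 ] y [-0.  1.  0.] q [-1.1   0.25  0.61  2.38  2.37  0.52 -1.27] F [-0.1 -0.7 -0.2] open 0.752 ff 0.0
top 397 zmax [ 65.5 171.  172.4 173.6]
 top patch [646.8 163.1 169.2] [34.8 31.2 15.5]
side 431 zmax [ 62.9 168.2 170.1 171.4]
 top patch [643.8 162.5 165.2] [37.  39.5 13.8]
```

Request:
step_arm --deltas '[[[0,0,-0.15,0,0,0],[0,0,-0.35,0,0,0],[0,0,-0.55,0,0,0],[0,0,-0.6,0,0,0],[-0.3,0,-0.7,0,0,0],[-0.5,0,-0.7,0,0,0],[-0.5,0,-0.7,0,0,0]]]'

```text
time_s: 12.05
eef_pos: [580.1, 162.0, 186.6]
ee_rot: [0.001, 2.096, -0.006]
force: [0.6, -0.6, -0.5]
opening: 0.751
finger_force: 0.0
```

```bash
python3 - <<'E'
from h import *
done([-.5,0,-.7,0,0,0]);show()
d=unit([.14,.99,0])
r=lean(d,40,[1,0,0])
rows([([472,197,230],r)])
E
```

```text
t 12.05 pos [580.1 162.  186.6] err [ 11.3  -2.  -67.6] angerr 0.3 z [ 0.87 -0.   -0.5 ] y [ 0.  1. -0.] q [-0.54 -0.11 -0.07  2.44  1.81  0.54 -0.62] F [ 0.6 -0.6 -0.5] open 0.751 ff 0.0
[0.347, 0.165, -0.358, 0.419, 0.082, 0.351] dist 105.0 ang 99.5
```

```bash
python3 - <<'E'
from h import *
o=m.get_obs();setcmd(o['eef_pos'],R.from_rotvec(o['ee_rot']))
r=lean([.14,.99,0],40,[1,0,0])
rows([([510,195,225],r)])
E
```

```text
[0.009, 0.163, -0.4, 0.417, 0.083, 0.352] dist 86.0 ang 99.4
```

Request:
step_arm --deltas '[[[0.009,0.163,-0.4,0.417,0.083,0.352],[0.009,0.163,-0.4,0.417,0.083,0.352],[0.009,0.163,-0.4,0.417,0.083,0.352],[0.009,0.163,-0.4,0.417,0.083,0.352],[0.009,0.163,-0.4,0.417,0.083,0.352],[0.009,0.163,-0.4,0.417,0.083,0.352],[0.009,0.163,-0.4,0.417,0.083,0.352],[0.009,0.163,-0.4,0.417,0.083,0.352],[0.009,0.163,-0.4,0.417,0.083,0.352],[0.009,0.163,-0.4,0.417,0.083,0.352],[0.009,0.163,-0.4,0.417,0.083,0.352],[0.009,0.163,-0.4,0.417,0.083,0.352],[0.009,0.163,-0.4,0.417,0.083,0.352],[0.009,0.163,-0.4,0.417,0.083,0.352],[0.009,0.163,-0.4,0.417,0.083,0.352],[0.009,0.163,-0.4,0.417,0.083,0.352],[0.009,0.163,-0.4,0.417,0.083,0.352],[0.009,0.163,-0.4,0.417,0.083,0.352]]]' --fingers -1

```text
time_s: 13.55
eef_pos: [510.3, 196.9, 225.9]
ee_rot: [1.955, 1.705, -0.705]
force: [-0.3, 0.4, -0.2]
opening: 0.998
finger_force: 0.0
```

```bash
python3 - <<'E'
from h import *
done([0.009,0.163,-0.4,0.417,0.083,0.352]);show()
rgb,d=m.snapshot("wrist");save("w2",rgb)
W=cloud("wrist",d);np.save('w2W.npy',W)
for y in range(90,280,12):
    k=(W[...,1]>=y)&(W[...,1]<y+12)&(W[...,0]>410)&(W[...,0]<530)&(W[...,2]>25)&(W[...,2]<62);q=W[k]
    if len(q)>5: print(y,len(q),np.round([*np.percentile(q[:,0],[1,99]),np.percentile(q[:,2],98)],1))
E
```

```text
t 13.55 pos [510.3 196.9 225.9] err [0.2 1.9 0.8] angerr 0.3 z [-0.08 -0.63 -0.77] y [ 0.99 -0.14  0.  ] q [-0.6   0.45 -0.13  1.48  0.49  1.77 -0.91] F [-0.3  0.4 -0.2] open 0.998 ff 0.0
102 120 [440.4 488.4  55.8]
114 375 [436.7 490.3  55.8]
126 400 [438.6 491.7  55.9]
138 449 [439.9 492.9  56. ]
150 505 [441.7 495.4  55.9]
162 561 [443.5 496.2  56. ]
174 633 [445.1 498.5  56. ]
186 727 [446.7 499.2  55.9]
198 814 [447.9 501.4  55.8]
210 1056 [449.4 502.7  55.9]
222 1432 [451.3 500.1  54.9]
234 871 [459.  494.5  46.6]
246 401 [466.6 493.6  43.6]
```

View pics/w2.png

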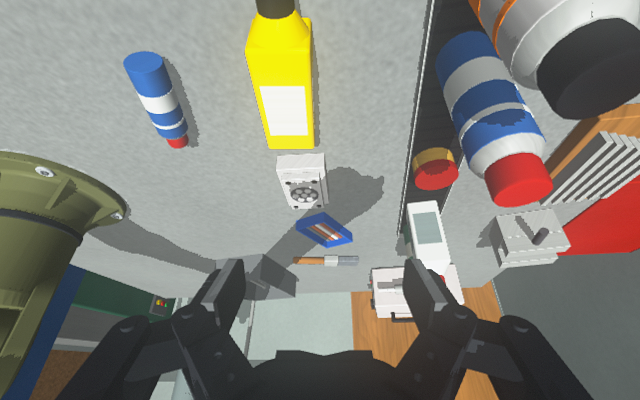

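Blue stands upright in the tray (490,110), and the yellow bottle lies clear at (282,85). Now for the yellow grasp.

```bash
python3 - <<'E'
from h import *
r=lean([.132,.99,0],40,[1,0,0])
rows([([473,197,200],r),([473,197,90],r),([473,197,50],r),([473,197,29],r)])
E
```

```text
[0.068, -0.185, 0.106, -0.001, 0.0, -0.002] dist 45.0 ang 0.4
[0.422, -0.185, 0.527, -0.001, 0.0, -0.002] dist 140.0 ang 0.4
[0.55, -0.186, 0.68, -0.001, 0.0, -0.002] dist 179.0 ang 0.4
[0.618, -0.186, 0.761, -0.001, 0.0, -0.002] dist 200.0 ang 0.4
```

Request:
step_arm --deltas '[[[0.068,-0.185,0.106,-0.001,0,-0.002],[0.068,-0.185,0.106,-0.001,0,-0.002],[0.2,-0.185,0.263,-0.001,0,-0.002],[0.32,-0.185,0.406,-0.001,0,-0.002],[0.422,-0.185,0.527,-0.001,0,-0.002],[0.486,-0.186,0.603,-0.001,0,-0.002],[0.55,-0.186,0.68,-0.001,0,-0.002],[0.59,-0.186,0.728,-0.001,0,-0.002],[0.618,-0.186,0.761,-0.001,0,-0.002],[0.618,-0.186,0.761,-0.001,0,-0.002],[0.618,-0.186,0.761,-0.001,0,-0.002],[0.618,-0.186,0.761,-0.001,0,-0.002]]]'

```text
time_s: 14.6
eef_pos: [475.2, 199.8, 31.3]
ee_rot: [1.952, 1.709, -0.701]
force: [0.6, -1.0, 0.1]
opening: 1.001
finger_force: 0.0
```

Request:
step_arm --deltas '[[[0,0,0,0,0,0],[0,0,0,0,0,0],[0,0,0,0,0,0],[0,0,0,0,0,0],[0,0,0,0,0,0],[0,0,0,0,0,0],[0,0,0,0,0,0],[0,0,0,0,0,0],[0,0,0,0,0,0]]]' --fingers 1 --squeeze 60

```text
time_s: 15.35
eef_pos: [475.0, 199.9, 31.1]
ee_rot: [1.952, 1.709, -0.702]
force: [-0.4, 2.2, 4.6]
opening: 0.62
finger_force: 63.5
```

```bash
python3 - <<'E'
from h import *
done([0.618,-0.186,0.761,-0.001,0,-0.002]);show()
r=lean([.132,.99,0],40,[1,0,0])
r1=lean([-.132,-.99,0],50,[1,0,0])
p,_=cmd()
rows([(p+[0,0,160],r),(p+[0,0,190],r1)])
E
```

```text
t 15.35 pos [475.  199.9  31.1] err [2.1 2.9 2.2] angerr 0.4 z [-0.08 -0.63 -0.77] y [ 0.99 -0.13  0.  ] q [-0.63  0.61 -0.14  1.67  0.5   1.47 -1.11] F [-0.4  2.2  4.6] open 0.62 ff 63.54866623878479
[-0.514, -0.001, -0.613, -0.0, 0.0, 0.0] dist 160.0 ang 0.1
[-0.611, -0.001, -0.728, -0.0, 0.5, -0.0] dist 190.0 ang 90.0
```

Request:
step_arm --deltas '[[[-0.04,0,-0.05,0,0,0],[-0.13,0,-0.15,0,0,0],[-0.25,0,-0.3,0,0,0],[-0.38,0,-0.45,0,0,0],[-0.514,0,-0.613,0,0,0],[-0.611,0,-0.728,0,0.5,0],[-0.611,0,-0.728,0,0.5,0],[-0.611,0,-0.728,0,0.5,0],[-0.611,0,-0.728,0,0.5,0],[-0.611,0,-0.728,0,0.5,0],[-0.611,0,-0.728,0,0.5,0],[-0.611,0,-0.728,0,0.5,0],[-0.611,0,-0.728,0,0.5,0],[-0.611,0,-0.728,0,0.5,0],[-0.611,0,-0.728,0,0.5,0],[-0.611,0,-0.728,0,0.5,0],[-0.611,0,-0.728,0,0.5,0],[-0.611,0,-0.728,0,0.5,0],[-0.611,0,-0.728,0,0.5,0],[-0.611,0,-0.728,0,0.5,0]]]'

```text
time_s: 17.02
eef_pos: [473.5, 197.6, 219.1]
ee_rot: [-1.829, -1.6, -0.854]
force: [0.6, -0.4, -1.8]
opening: 0.626
finger_force: 63.7
```

```bash
python3 - <<'E'
from h import *
done([-0.611,0,-0.728,0,0.5,0]);show()
# tray-square: lean along tray -y, place over (645,84)
t=np.array([-.028,1,0]);r=lean(-t,50,[1,0,0])
rows([([550,140,235],r),([642,84,235],r)])
E
```

```text
t 17.02 pos [473.5 197.6 219.1] err [0.4 0.6 0.1] angerr 0.1 z [ 0.1   0.76 -0.64] y [ 0.99 -0.13 -0.  ] q [-0.08  0.01  0.18  2.12 -0.97  1.2   0.43] F [ 0.6 -0.4 -1.8] open 0.626 ff 63.724679946899414
[-0.088, 0.419, -0.229, 0.039, 0.0, -0.033] dist 97.0 ang 9.2
[-0.227, 0.912, -0.395, 0.039, 0.0, -0.033] dist 204.0 ang 9.2
```

```bash
python3 - <<'E'
from h import *
t=np.array([-.028,1,0]);r=lean(-t,50,[1,0,0])
rows([([520,88,240],r),([642,82,240],r)])
E
```

```text
[-0.247, 0.305, -0.457, 0.039, 0.0, -0.033] dist 121.0 ang 9.2
[-0.214, 0.913, -0.419, 0.039, 0.0, -0.033] dist 205.0 ang 9.2
```

Request:
step_arm --deltas '[[[-0.247,0.305,-0.457,0.039,0,-0.033],[-0.247,0.305,-0.457,0.039,0,-0.033],[-0.247,0.305,-0.457,0.039,0,-0.033],[-0.247,0.305,-0.457,0.039,0,-0.033],[-0.24,0.5,-0.445,0.039,0,-0.033],[-0.23,0.7,-0.43,0.039,0,-0.033],[-0.22,0.85,-0.422,0.039,0,-0.033],[-0.214,0.913,-0.419,0.039,0,-0.033],[-0.214,0.913,-0.419,0.039,0,-0.033],[-0.214,0.913,-0.419,0.039,0,-0.033]]]'

```text
time_s: 17.85
eef_pos: [643.0, 85.2, 241.5]
ee_rot: [-1.669, -1.726, -0.784]
force: [-0.4, 0.3, -1.8]
opening: 0.623
finger_force: 65.1
```

```bash
python3 - <<'E'
from h import *
done([-0.214,0.913,-0.419,0.039,0,-0.033]);show()
tilt('y1',(590,700,50,120,100,400))
W=cloud("top",m.snapshot("top")[1]);k=(W[...,0]>600)&(W[...,0]<690)&(W[...,1]>125)&(W[...,1]<200)&(W[...,2]>155)&(W[...,2]<180);print('blue cap',W[k].min(0),W[k].max(0))
E
```

```text
t 17.85 pos [643.   85.2 241.5] err [1.1 3.3 1.5] angerr 0.4 z [-0.02  0.77 -0.64] y [1.   0.03 0.  ] q [ 0.03  0.46  0.27  1.54 -0.93  1.56  0.54] F [-0.4  0.3 -1.8] open 0.623 ff 65.05926847457886
top 671 zmax [158.1 307.7 310.3 311.8]
 top patch [643.2  89.2 307.1] [28.7 25.1 14.8]
side 523 zmax [152.3 280.6 285.8 290.3]
 top patch [625.5  74.6 283.7] [40.3 44.1 19.7]
blue cap [626.76534987 147.65528292 155.26434532] [663.22180998 181.53309139 176.07793733]
```

View pics/y1side.png

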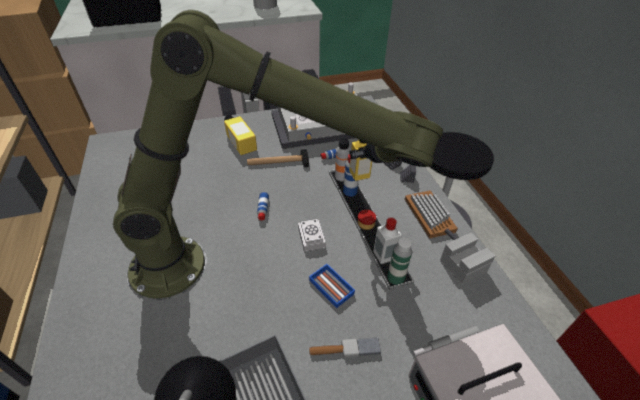

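```bash
python3 - <<'E'
from h import *
for c in("side","top"):
    W=cloud(c,m.snapshot(c)[1]).reshape(-1,3)
    for y in range(-220,80,20):
        q=W[(W[:,1]>=y)&(W[:,1]<y+20)&(W[:,0]>560)&(W[:,0]<740)&(W[:,2]>190)&(W[:,2]<700)]
        if len(q)>3: print(c,y,len(q),np.round([q[:,2].min(),q[:,2].max(),q[:,0].min(),q[:,0].max()]))
t=np.array([-.028,1,0]);r=lean(-t,50,[1,0,0])
rows([([644.5,79,238],r),([644.5,80,160],r),([644.5,80,108],r)])
E
```

```text
side -220 861 [415. 518. 564. 690.]
side -200 863 [414. 537. 560. 699.]
side -180 287 [418. 549. 560. 639.]
side -160 62 [387. 551. 561. 634.]
side -140 26 [374. 550. 561. 635.]
side -120 35 [360. 391. 610. 631.]
side -100 63 [331. 381. 608. 652.]
side -80 57 [317. 379. 606. 638.]
side -60 66 [303. 373. 606. 634.]
side -40 66 [297. 359. 605. 626.]
side -20 45 [302. 350. 603. 613.]
side 0 89 [277. 337. 575. 622.]
side 20 38 [264. 312. 576. 621.]
side 40 49 [195. 298. 581. 661.]
side 60 209 [190. 291. 612. 665.]
top -220 211 [478. 515. 569. 674.]
top -200 343 [486. 538. 561. 705.]
top -180 460 [469. 553. 560. 707.]
top -160 440 [460. 554. 561. 703.]
top -140 492 [401. 552. 560. 686.]
top -120 331 [385. 541. 560. 686.]
top -100 279 [371. 442. 610. 696.]
top -80 251 [354. 427. 609. 679.]
top -60 244 [333. 412. 609. 681.]
top -40 236 [324. 393. 608. 682.]
top -20 229 [303. 377. 606. 679.]
top 0 345 [275. 361. 576. 711.]
top 20 310 [260. 319. 578. 711.]
top 40 218 [256. 304. 584. 706.]
top 60 209 [191. 314. 602. 699.]
[-0.017, 0.012, -0.005, 0.0, 0.0, -0.0] dist 4.0 ang 0.0
[-0.313, 0.013, 0.25, 0.0, 0.0, -0.0] dist 80.0 ang 0.0
[-0.512, 0.013, 0.417, 0.0, 0.0, -0.0] dist 132.0 ang 0.0
```

Request:
step_arm --deltas '[[[-0.017,0.012,-0.005,0,0,0],[-0.1,0.012,0.066,0,0,0],[-0.2,0.013,0.153,0,0,0],[-0.313,0.013,0.25,0,0,0],[-0.4,0.013,0.323,0,0,0],[-0.47,0.013,0.382,0,0,0],[-0.512,0.013,0.417,0,0,0],[-0.512,0.013,0.417,0,0,0],[-0.512,0.013,0.417,0,0,0],[-0.512,0.013,0.417,0,0,0]]]'

```text
time_s: 18.93
eef_pos: [647.2, 82.0, 111.0]
ee_rot: [-1.671, -1.724, -0.789]
force: [0.5, 1.0, -1.8]
opening: 0.627
finger_force: 65.1
```

```bash
python3 - <<'E'
from h import *
done([-0.512,0.013,0.417,0,0,0]);show()
tilt('y2',(600,690,50,120,60,190))
t=np.array([-.028,1,0]);r=lean(-t,50,[1,0,0])
rows([([644.5,80,102],r),([644.5,80,99],r),([644.5,80,96],r)])
E
```

```text
t 18.93 pos [647.2  82.  111. ] err [2.6 2.  3. ] angerr 0.4 z [-0.02  0.77 -0.64] y [1.   0.03 0.01] q [ 0.05  0.61  0.25  1.61 -0.98  1.43  0.72] F [ 0.5  1.  -1.8] open 0.627 ff 65.10416865348816
top 449 zmax [ 72.2 177.1 179.4 181.4]
 top patch [647.6  84.9 175.2] [27.3 27.5 13.3]
side 231 zmax [ 61.1 150.2 153.8 158.2]
 top patch [626.1  75.  150.4] [42.6 46.1 16.8]
[-0.023, -0.0, 0.019, 0.0, 0.0, -0.0] dist 6.0 ang 0.0
[-0.034, -0.0, 0.029, 0.0, 0.0, -0.0] dist 9.0 ang 0.0
[-0.046, -0.0, 0.038, 0.0, 0.0, -0.0] dist 12.0 ang 0.0
```

Request:
step_arm --deltas '[[[-0.01,0.008,0.008,0,0,0],[-0.02,0.008,0.016,0,0,0],[-0.028,0.008,0.023,0,0,0],[-0.034,0.008,0.029,0,0,0],[-0.038,0.008,0.032,0,0,0],[-0.038,0.008,0.032,0,0,0],[-0.038,0.008,0.032,0,0,0]]]'

```text
time_s: 19.62
eef_pos: [647.7, 82.3, 99.2]
ee_rot: [-1.671, -1.722, -0.786]
force: [0.6, -0.0, -2.6]
opening: 0.619
finger_force: 65.1
```

Request:
step_arm --deltas '[[[-0.0038,-0.008,0.0032,0,0,0],[-0.0076,-0.008,0.0064,0,0,0],[-0.0076,-0.008,0.0064,0,0,0],[-0.0076,-0.008,0.0064,0,0,0]]]'

```text
time_s: 19.95
eef_pos: [646.2, 82.2, 97.3]
ee_rot: [-1.671, -1.722, -0.787]
force: [-1.2, 0.5, -1.5]
opening: 0.626
finger_force: 65.2
```

Request:
step_arm --deltas '[[[-0.0038,0,0.0032,0,0,0],[-0.0076,0,0.0064,0,0,0],[-0.0076,0,0.0064,0,0,0],[-0.0076,0,0.0064,0,0,0]]]'

```text
time_s: 20.28
eef_pos: [646.2, 82.1, 97.2]
ee_rot: [-1.669, -1.722, -0.788]
force: [-3.4, -2.9, 6.4]
opening: 0.627
finger_force: 66.0
```

Request:
step_arm --deltas '[[[0.004,0,-0.003,0,0,0],[0.004,0,-0.003,0,0,0],[0.004,0,-0.003,0,0,0]]]'

```text
time_s: 20.53
eef_pos: [646.3, 82.2, 97.2]
ee_rot: [-1.67, -1.722, -0.788]
force: [-2.6, -2.5, 5.3]
opening: 0.624
finger_force: 65.5
```

Request:
step_arm --deltas '[[[0,0,0,0,0,0],[0,0,0,0,0,0],[0,0,0,0,0,0],[0,0,0,0,0,0],[0,0,0,0,0,0],[0,0,0,0,0,0]]]' --fingers -0.6

```text
time_s: 21.03
eef_pos: [646.2, 82.4, 96.2]
ee_rot: [-1.671, -1.722, -0.786]
force: [0.2, -0.2, -0.6]
opening: 0.799
finger_force: 0.0
```

Request:
step_arm --deltas '[[[0,0,-0.1,0,0,0],[0,0,-0.25,0,0,0],[0,0,-0.45,0,0,0],[0,0,-0.65,0,0,0],[0,0,-0.8,0,0,0],[0,0,-0.8,0,0,0],[0,0,-0.8,0,0,0]]]'

```text
time_s: 21.62
eef_pos: [650.0, -43.2, 199.8]
ee_rot: [-1.675, -1.723, -0.789]
force: [0.7, -0.3, -0.1]
opening: 0.799
finger_force: 0.0
```

```bash
python3 - <<'E'
from h import *
show()
for nm,b in dict(yel=(600,690,50,120,100,190),blue=(600,690,125,200,130,190),white=(600,720,-190,-90,100,190),green=(600,690,-270,-190,130,190),grey=(600,690,215,290,130,190)).items():
    print(nm);tilt('e_'+nm,b)
a=cv2.imread('pics/e_bluetop.png')[110:210,230:450];b=cv2.imread('pics/e_blueside.png')[110:310,280:460]
cv2.imwrite('pics/end.png',np.hstack([cv2.resize(b,(400,444)),cv2.copyMakeBorder(cv2.resize(a,(396,180)),0,264,0,0,cv2.BORDER_CONSTANT)]))
E
```

```text
t 21.62 pos [650.  -43.2 199.8] err [   5.5 -123.2   91.8] angerr 0.4 z [-0.02  0.77 -0.64] y [1.   0.03 0.01] q [ 0.19  0.6   0.32  1.43 -0.91  1.67  0.69] F [ 0.7 -0.3 -0.1] open 0.799 ff 0.0
yel
top 300 zmax [103.2 165.2 166.6 168.3]
 top patch [645.1  84.8 162. ] [29.  27.8 13. ]
side 285 zmax [101.6 162.1 163.7 164.5]
 top patch [643.1  82.3 158.3] [26.4 23.3 12.7]
blue
top 206 zmax [131.1 171.7 172.9 174.4]
 top patch [645.4 164.7 168.4] [35.9 34.1 14.4]
side 29 zmax [130.3 139.7 140.8 141.6]
 top patch [631.5 152.3 136. ] [25.9 31.6 11.6]
white
top 90 zmax [106.9 157.7 164.  166. ]
 top patch [ 640.4 -144.8  159.3] [ 4.3 10.8 13.6]
side 413 zmax [102.  163.2 164.5 165.5]
 top patch [ 649.9 -141.5  159.9] [29.2 28.2 13.5]
green
top 176 zmax [131.5 172.3 173.3 174.4]
 top patch [ 648.4 -225.6  169.1] [25.7 35.1 13.2]
side 311 zmax [131.3 169.4 170.4 171. ]
 top patch [ 650.8 -225.4  165.1] [36.3 36.3 13.2]
grey
top 205 zmax [132.3 171.8 172.8 173. ]
 top patch [642.1 250.3 167.6] [35.5 34.2 12.4]Traceback (most recent call last):
  File "<stdin>", line 4, in <module>
  File "h.py", line 40, in tilt
    print(c,len(q),'zmax',np.round(np.percentile(q[:,2],[2,95,98,99.5]),1))
                                   ~~~~~~~~~~~~~^^^^^^^^^^^^^^^^^^^^^^^
    return _quantile_unchecked(
        a, q, axis, out, overwrite_input, method, keepdims, weights)
    return _ureduce(a,
                    func=_quantile_ureduce_func,
    ...<5 lines>...
                    overwrite_input=overwrite_input,
                    method=method)
    r = func(a, **kwargs)
    result = _quantile(arr,
                       quantiles=q,
    ...<2 lines>...
                       out=out,
                       weights=wgt)
    slices_having_nans = np.isnan(arr[-1, ...])
                                  ~~~^^^^^^^^^
IndexError: index -1 is out of bounds for axis 0 with size 0
```

```bash
python3 - <<'E'
from h import *
save("end",m.snapshot("wrist")[0])
E
```

```text
(no output)
```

View pics/end.png

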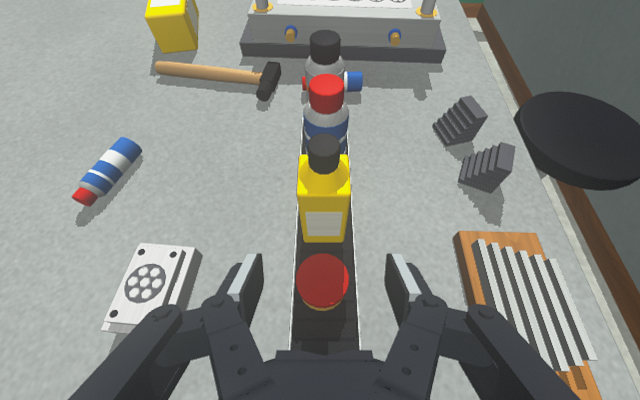

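The wrist view shows yellow (323,190) and blue (326,105) upright in the tray, the grey can still standing behind them, and the tin in place (322,280). The gripper is clear.

```bash
python3 -c "
from station import manip as m
print(m.finish_job())"
```

```text
the job is handed in; nothing more can be done
None
```

The blue can and the yellow bottle both stand upright in the tray between the grey can and the tin, caps up and released. The job is handed in at about 22 s; the hand-in returned no verdict.

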